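# Lock the stop screw of a grinding rest

## Robot

A 7-joint arm with a two-finger parallel gripper is mounted at the origin on the work surface. World frame = base frame: x ahead of the robot, y to its left, z up, the work surface at z = 0. Lengths are in mm, angles in rad, forces in N, time in s.
With the tool pointing down it reaches from about 400 to 875 mm from the base axis. Payload 4.4 kg.
Tool frame: the origin (TCP) lies midway between the tips of the shut fingers; the grasp point (between the pads) lies 19 mm behind it (ctrl.grip_point_offset is the distance from the TCP to the grasp point, in mm); z points along the fingers, y is the line along which they close (so a half turn about z gives the same grasp; the last joint's range is limited). The gripper opens to 85 mm and grips with 20 to 120 N. Pads are 22 mm wide; open, the fingers measure 114 mm over their backs; the gripper's body (76 mm by 85 mm) begins 54 mm behind the grasp point. The pads swing forward as they close: fully open they stand 13 mm farther back than shut.
Start: joints at [1.153, 0.628, 0.038, 1.517, -0.027, 0.996, -0.02], TCP at [224.01, -610.194, 231.313] pointing down, gripper open.
Joint ranges: [-3.06, 3.06], [-0.37, 2.12], [-1.25, 1.32], [0.18, 2.47], [-1.1, 4.24], [0.23, 1.98], [-2.94, 2.94]. Speed limits (rad/s): [2.57, 2.57, 3.14, 3.14, 3.14, 3.14, 3.14].

## Interface

Orientations are given as [roll, pitch, yaw] about the fixed x, y, z axes, in that order (R = Rz(yaw) Ry(pitch) Rx(roll)).
In Python, from cell import ctrl, camrig, order gives the robot as it stands (ctrl), with the cameras (camrig) and the job (order).
- The arm moves only by the shell command python3 nudge.py, which reads ROWS from standard input. ROWS is a JSON object whose key "rows" holds a list of rows, 1 to 12 of them, each of 7 numbers: dx, dy, dz in shares of the most that a row can go, 1 being 50 mm, then a rotation vector rx, ry, rz in shares of 2 rad (1.0 is 2 rad), then the finger opening in mm; each row shifts and turns the commanded pose from where the row before left it, along the tool's axes as they then stand; what a row does not reach is not made up. A row lasts 1/10 s, in which the tool goes at most 50 mm and 0.15 rad, less where a joint would pass 70% of its speed; a pose out of reach is approached as far as the arm can. The fingers move at their own pace and stop on an object; the grip force is fixed at half the most. Time passes only in rows, so rows that do not move let the fingers close. It prints the time, the measured TCP pose, the force, the opening and the grip force at its end. Shift and turn numbers lie between -1 and 1, and a call with a number outside is refused. Input that does not fit is refused with a message, and nothing moves.
- ctrl.read_state(): the state, without advancing time (a new reading comes with each control period).
- camrig.get_image(name): name is "scene" or "top" or "wrist"; returns the picture (384x512x3 uint8, blue, green, red); there is no depth.
- camrig.calibration(name): a dict with "fx", "fy", "cx", "cy" (pixels), "rvec" (rotation vector, rad) and "tvec" (3), from world to camera coordinates, as OpenCV has them; the wrist camera has in their place "hand_eye" (4x4, takes a point from camera to tool coordinates, whose origin is the TCP and whose axes are the flange's). Camera axes: x right, y down, z forward; pixel columns grow to the right and rows downward; lengths in mm; the calibration is good to about 2 mm. The wrist camera is an equidistant fisheye: a pixel r from the principal point sees the ray r / f radians off the axis. A picture is of the moment at which its call begins: read the wrist's pose just before it. calibration takes no time and is no camera call.
- order.finish_job(): hands the job in; it is judged then, once.
The state is a dict: "clock": time; "qpos": joint angles; "qd": joint speeds; "tau": joint torques, N m; "eef_pos": TCP position; "tool_rot": TCP orientation; "force": force on the tool from outside, world axes, zero at the start; "torque": the same for the moment, N m; "width": finger opening in mm; "gripper_force": force on a finger pad.
Only numpy, scipy, OpenCV 4.12 (cv2) and the standard library are available. Lean on these libraries where they do the work, as an engineer would, in place of code of your own. Each camera call takes 0.05 s, during which the arm holds its last target. There are 200 camera calls.

## Task

Lock the setting of the grinding rest's stop screw: put the key with the square hole fully down over the screw's square head, its bar lying in the yoke between the two posts so that the screw is held, and let go of it. Then swing the jam nut's lever clockwise by its upright handle until the nut is home and firmly nipped up with about 12 N of pull at the handle (never more than 15 N), hold that pull for a moment and let go. The screw must not be dragged round with the nut (only the key's small play is allowed), the key stays on the head, and everything else on the bench is left alone.

Things in the scene. Friction and masses are not known exactly. Their poses are not given: they have to be found in the camera images.
- rest: green cast grinding rest, bolted down: plate 110 x 240 x 12 mm, blade table (top 36 mm high) out to 165 mm on +x. Origin on the stop screw's axis at bench level; x away from the robot at yaw 0, y to the yoke, z up. Yoke at y = 90 mm: ledge 47.5 mm high between two posts, inner faces 23 mm either side of x = 0, tops at 62 mm.
- stop_post: the yoke's +x post (x = 23 to 35 mm, y = 83 to 97 mm in the rest's frame, top 62 mm high). A 12 mm stop bolt sticks out of it towards the bar, 52 mm above the bench, by 2 to 12 mm (differs each time, not measured) and takes the bar when the nut is tightened: 12 N at the handle puts about 9 N on it. Origin under the post on the bench.
- head (a point): point on the screw's axis on the flat 34 mm shoulder, 48 mm above the bench, on which the seated key's underside rests; turns with the screw. Above it stand the 20 x 20 mm square head, 12 mm tall, sides along this frame's x and y, bevelled to 15.6 mm at 16 mm, with a round nose to 19 mm; the bevel pushes an off-centre key inwards. Parallel to the rest when joint screw is 0.
- screw (a joint): turn of the stop screw in the rest, rad, clockwise from above positive; starts within 0.03 of 0 and must finish within 0.40 of 0. Friction only 0.1 N m: unheld, it is dragged round with the nut. With the key on, it takes up 0.1 to 0.32 rad of play, differing each time, before the bar bears on the stop bolt.
- nut (a joint): turn of the jam nut on the screw (relative to the screw), rad, clockwise from above (tightening) positive; starts at 0 to 0.5, meets its seat at 1.20. It is stiff, 0.2 N m (2.7 N at the handle) all the way; once seated the torque rises steeply, by more than 10 N at the handle within a few mm.
- handle (a point): centre of the top of the jam nut lever's upright round handle, a freely turning sleeve 16 mm in diameter, 90 mm above the bench, 75 mm from the screw's axis. The lever below it is a 12 mm round bar with its top 44 mm above the bench. With nut and screw at 0 the lever points 45 degrees from the rest's +x towards its -y; tightening carries it clockwise through -y.
- key: loose steel holding key, 0.22 kg: a square hub 36 x 36 x 22 mm with a 22 mm square hole right through, and a light flat aluminium bar 12 mm wide and 8 mm thick, flush with its underside, centre of mass 11 mm from the hole, reaching 128 mm from the hole's axis along +x. Origin on the hole's axis at the underside, x along the bar, z up. It lies flat on the bench, hole upright.
- key_tip (a point): near the outer end of the key's bar, 120 mm from the hole's axis, 4 mm above its underside
- round_key: another loose key of the same size whose hub is round (36 mm diameter) with a 13 mm round hole; it does not fit. Same axes. Not to be used.
- knife: loose kitchen knife with a red handle, about 300 mm long, lying flat, origin at the bolster
- whetstone: grey stone block 60 x 180 x 30 mm, origin under its centre
- oil: small amber bottle 50 mm across, 130 mm tall, standing, origin under it
- scale_a: wooden handle scale 35 x 120 x 12 mm lying on the bench, origin under its centre

How it is judged:
By the outcome, as a careful person would: the job done as asked, in the order asked, and still so for the second after the job is handed in, with the robot touching nothing.
It also fails if it takes over 61 s, if anything falls off the work surface, if the arm or the gripper's body presses on something with over 40 N, if the wrist force passes 120 N, or if a joint passes its speed limit or range.

## Working session

There is one attempt and no reset: what is moved stays moved. The work goes in short steps, Python scripts to look and compute and a shell command to move; the robot and the scene stay as the last step left them, time stands still between calls to the robot, and variables do not carry over. Pictures are saved under pics/ and viewed, at most 10 in all, crops included, and the job is handed in when it is done.

```bash
ls; mkdir -p pics
python3 - <<'E'
from cell import ctrl, camrig, order
import cv2
for n in("top","scene"):
    cv2.imwrite(f"pics/{n}0.png",camrig.get_image(n))
    print(n,camrig.calibration(n))
print(camrig.calibration("wrist"),ctrl.grip_point_offset)
print(ctrl.read_state())
E
```

```text
cell.py
nudge.py
pics
top {'fx': 381.1234848650647, 'fy': 381.1234848650647, 'cx': 248.44761163567375, 'cy': 184.1282708753145, 'rvec': array([ 2.17717575, -2.19792553,  0.14129241]), 'tvec': array([ -32.11739933,  556.48376501, 1007.91218638])}
scene {'fx': 360.35492686514885, 'fy': 360.35492686514885, 'cx': 255.79920732457225, 'cy': 188.87730684840113, 'rvec': array([ 2.00248784,  1.53852381, -0.54029004]), 'tvec': array([-128.82850028, -342.94122937, 1467.54547379])}
{'fx': 297.3186396354542, 'fy': 297.3186396354542, 'cx': 256.313367029848, 'cy': 190.29060520158458, 'hand_eye': array([[ 1.75452619e-04, -9.63510398e-01, -2.67670848e-01,
         6.76751411e+01],
       [ 9.99999468e-01,  4.41179233e-04, -9.32594094e-04,
         1.53051453e-01],
       [ 1.01665493e-03, -2.67670542e-01,  9.63509962e-01,
        -1.41312394e+02],
       [ 0.00000000e+00,  0.00000000e+00,  0.00000000e+00,
         1.00000000e+00]])} 18.700000000000003
{'clock': 0.1, 'qpos': array([ 1.1531965 ,  0.62922103,  0.03845743,  1.51826145, -0.02703337,
        0.99632903, -0.01999666]), 'qd': array([-1.26312291e-03, -2.79749615e-03, -1.07110861e-03, -1.73459734e-03,
       -1.00464262e-05,  1.61124914e-03,  6.93096368e-04]), 'tau': array([ 3.71482849e-03, -5.64539552e+01,  1.23096831e+00, -1.93973690e+01,
        1.13748774e-02,  5.50371260e-03, -2.66792011e-05]), 'eef_pos': array([ 223.81909137, -609.64970937,  230.50450718]), 'tool_rot': array([-3.13989164e+00, -5.05253072e-06,  3.51774900e-01]), 'force': array([-0.16160013,  0.72611698, -0.56194797]), 'torque': array([-0.00042307, -0.02056915, -0.02670502]), 'gripper_force': 0.0, 'width': 85.20383961197984}
```

View pics/top0.png

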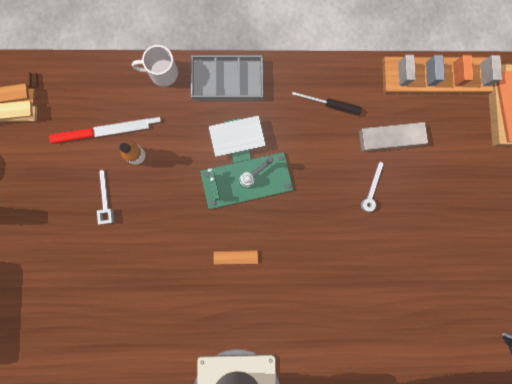

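View pics/scene0.png

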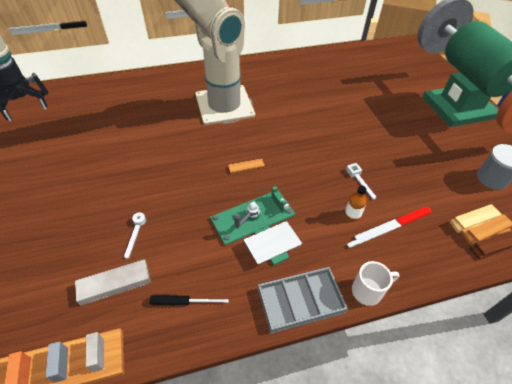

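The top view shows the square key's hub at (105,216) with its bar up to (102,172), the screw at (247,180), the yoke at (213,187) and the handle at (270,160). The round key is at (369,205), and the bottle at (133,155) stands near the square key.

```bash
cat > h.py <<'E'
from cell import ctrl, camrig, order
import cv2, numpy as np
from scipy.spatial.transform import Rotation as R
def rays(n,uv,st=None):
    c=camrig.calibration(n); uv=np.atleast_2d(uv).astype(float)
    x=(uv-[c['cx'],c['cy']])/[c['fx'],c['fy']]
    if n=='wrist':
        r=np.linalg.norm(x,axis=1,keepdims=True)+1e-12
        d=np.hstack([x/r*np.sin(r),np.cos(r)])
        H=c['hand_eye']; Rt=R.from_euler('xyz',st['tool_rot']).as_matrix()
        o=st['eef_pos']+Rt@H[:3,3]; return o,d@(Rt@H[:3,:3]).T
    d=np.hstack([x,np.ones((len(x),1))]); M=R.from_rotvec(c['rvec']).as_matrix()
    return -M.T@c['tvec'],d@M
def on(n,uv,z,st=None):
    o,d=rays(n,uv,st); return o+d*((np.asarray(z)-o[2])/d[:,2])[:,None]
def proj(n,P,st=None):
    c=camrig.calibration(n);P=np.atleast_2d(P).astype(float)
    if n=='wrist':
        H=c['hand_eye']; Rt=R.from_euler('xyz',st['tool_rot']).as_matrix()
        p=((P-st['eef_pos'])@Rt-H[:3,3])@H[:3,:3]
        r=np.linalg.norm(p[:,:2],axis=1,keepdims=True); x=p[:,:2]/r*np.arctan2(r,p[:,2:])
    else:
        p=P@R.from_rotvec(c['rvec']).as_matrix().T+c['tvec']; x=p[:,:2]/p[:,2:]
    return x*[c['fx'],c['fy']]+[c['cx'],c['cy']]
def delta(p,yaw=None):
    "tool-axis move to world TCP p (tool down)"
    s=ctrl.read_state(); r=R.from_euler('xyz',s['tool_rot']).as_matrix()
    out=r.T@(np.array(p)-s['eef_pos']); print('delta',out.round(1),'now',s['eef_pos'].round(1),s['tool_rot'].round(4),'t',s['clock'])
    if yaw is not None:
        print('rotvec',R.from_matrix(r.T@R.from_euler('xyz',[np.pi,0,yaw]).as_matrix()).as_rotvec().round(4))
E
python3 - <<'E'
from h import *
print(on('top',[[105,216],[102,172],[247,180],[213,187],[270,160],[133,160],[369,205]],[22,4,60,55,90,10,22]).round(0))
E
```

```text
[[ 474.  347.   22.]
 [ 595.  365.    4.]
 [ 564.  -33.   60.]
 [ 547.   57.   55.]
 [ 612.  -91.   90.]
 [ 627.  279.   10.]
 [ 497. -368.   22.]]
```

Units first: shifts go in shares of 50 mm and turns go in shares of 2 rad. So 36 mm is 0.72, -31 mm is -0.62.

```bash
echo '{"rows": [[0.72, -0.62, 0, 0, 0, 0, 85], [0.72, -0.62, 0, 0, 0, 0, 85], [0.72, -0.62, 0, 0, 0, 0, 85], [0.72, -0.62, 0, 0, 0, 0, 85], [0.72, -0.62, 0, 0, 0, 0, 85], [0.72, -0.62, 0, 0, 0, 0, 85], [0.72, -0.62, 0, 0, 0, 0, 85], [0.72, -0.62, 0, 0, 0, 0, 85], [0.72, -0.62, 0, 0, 0, 0, 85], [0.72, -0.62, 0, 0, 0, 0, 85], [0.72, -0.62, 0, 0, 0, 0, 85], [0.72, -0.62, 0, 0, 0, 0, 85]]}' | python3 nudge.py
echo '{"rows": [[0.7, -0.62, 0, 0, 0, 0, 85], [0.58, -0.6, 0, 0, 0, 0.04, 85], [0, 0, 0, 0, 0, 0.04, 85], [0, 0, 0, 0, 0, 0, 85], [0, 0, 0, 0, 0, 0, 85]]}' | python3 nudge.py
cat > snap.py <<'E'
import sys
from h import *
s=ctrl.read_state(); im=camrig.get_image('wrist'); n=sys.argv[1]
cv2.imwrite(f'pics/{n}.png',im); np.save(f'pics/{n}.npy',np.r_[s['eef_pos'],s['tool_rot']])
cv2.imwrite(f'pics/{n}_v.png',cv2.resize(im,(800,600),interpolation=cv2.INTER_CUBIC))
print(s['eef_pos'],s['tool_rot'],s['qpos'].round(2))
E
python3 snap.py w1
```

```text
clock: 1.3
eef_pos: [501.9, -110.3, 231.2]
tool_rot: [-3.142, 0.0, 0.352]
force: [1.5, -0.6, -0.2]
width: 85.0
gripper_force: 0.0
clock: 1.8
eef_pos: [539.9, -33.7, 231.0]
tool_rot: [3.141, 0.001, 0.193]
force: [-0.4, -0.9, -0.3]
width: 84.9
gripper_force: 0.0
[539.88787533 -33.701934   231.03079403] [3.14093280e+00 1.12285687e-03 1.92628286e-01] [-0.01  0.47  0.03  1.82 -0.02  0.85 -1.35]
```

View pics/w1_v.png

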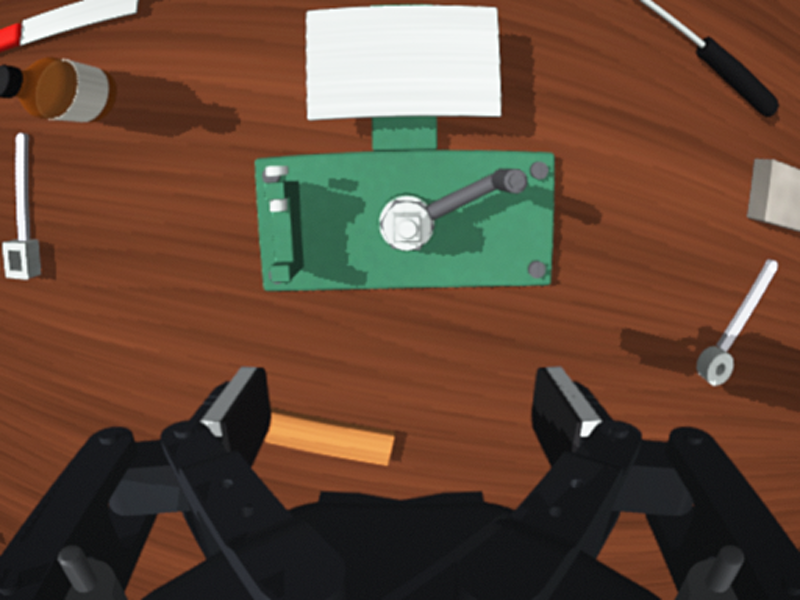

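The wrist view shows the rest, with the screw nose at about (408,228) in the 800x600 picture, the handle top at (512,180) and the yoke at the left near x=282. The square key is at the left edge, hub (20,260), and the plate's lower edge is at y≈289. The stop bolt sticks out of the far (+x) post at (280,190).

Run:
```python
from h import *
im=cv2.imread('pics/w1.png'); a=np.load('pics/w1.npy'); st=dict(eef_pos=a[:3],tool_rot=a[3:])
hsv=cv2.cvtColor(im,cv2.COLOR_BGR2HSV)
g=cv2.inRange(hsv,(60,60,40),(95,255,255)); K=1.5625
def line(p): vx,vy,x,y=cv2.fitLine(p[:,:2].astype(np.float32),cv2.DIST_HUBER,0,.01,.01).ravel(); return np.array([vx,vy])*np.sign(vx if abs(vx)>abs(vy) else vy),np.array([x,y])
bot=on('wrist',[(c,np.flatnonzero(g[:230,c]).max()+.5) for c in range(195,340)],12,st)
top=on('wrist',[(c,np.flatnonzero(g[:230,c]).min()-.5) for c in list(range(175,230))+list(range(290,345))],12,st)
rig=on('wrist',[(np.flatnonzero(g[r,:380]).max()+.5,r) for r in range(105,180)],12,st)
lef=on('wrist',[(np.flatnonzero(g[r,140:])[0]+139.5,r) for r in range(110,180)],12,st)
L={}
for n,p in dict(bot=bot,top=top,rig=rig,lef=lef).items():
    d,c=line(p);L[n]=(d,c);print(n,'yaw',np.degrees(np.arctan2(d[1],d[0])).round(2),c.round(1))
d=L['bot'][0]; nrm=np.array([-d[1],d[0]]); print('widths',nrm@(L['top'][1]-L['bot'][1]), np.linalg.norm(L['lef'][1]-L['rig'][1]))
w=cv2.inRange(hsv,(0,0,140),(180,70,255))
for box,z in(((235,115,290,170),48),((0,80,40,185),0)):
    x0,y0,x1,y1=box; m=np.zeros_like(w); m[y0:y1,x0:x1]=w[y0:y1,x0:x1]
    c=max(cv2.findContours(m,0,1)[0],key=cv2.contourArea)[:,0]
    P=on('wrist',c,z,st)[:,:2].astype(np.float32)
    print(box,c.min(0),c.max(0),cv2.minEnclosingCircle(P),cv2.minAreaRect(P))
print('nose',on('wrist',[np.array([408,228])/K],67,st),'handle',on('wrist',[np.array([513,181])/K],90,st))
cv2.imwrite('pics/c1.png',cv2.resize(np.hstack([im[80:190,0:110],im[90:200,220:345]]),None,fx=3.4,fy=3.4,interpolation=cv2.INTER_CUBIC))
```

```text
bot yaw 102.22 [518.5 -49.1]
top yaw 102.22 [619.4  -5.9]
rig yaw 12.14 [ 594.9 -147.6]
lef yaw 12.16 [540.4  82.7]
widths -107.75623 236.59895
(235, 115, 290, 170) [243 125] [275 160] ((571.6744995117188, -31.610469818115234), 19.651899337768555) ((571.2861938476562, -30.546703338623047), (38.70352554321289, 35.14507293701172), 11.165926933288574)
(0, 80, 40, 185) [ 1 85] [ 17 178] ((522.8426513671875, 378.8169860839844), 78.58655548095703) ((523.0157470703125, 376.7225036621094), (155.17587280273438, 42.71146774291992), 3.1593871116638184)
nose [[570.39268459 -32.76537888  67.        ]] handle [[615.0175445  -89.27646806  90.        ]]
```

View pics/c1.png

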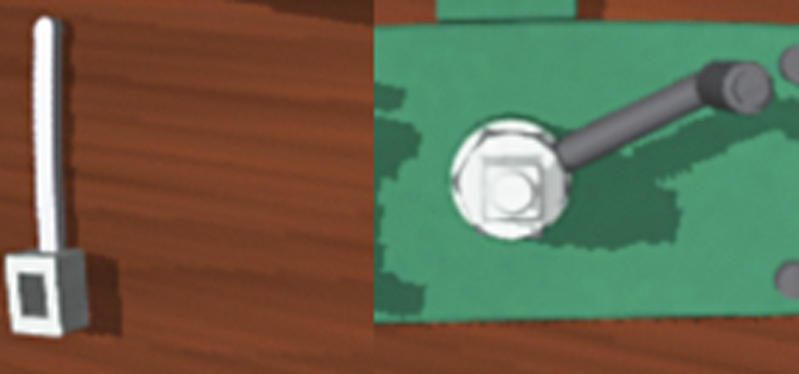

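The crop shows the key's hub with its hole at (33,295) and bar running up to (45,20). The head sits square to the rest at (515,190) and the handle top is at (748,88). The screw axis comes out at about (570.2,-32.4) from both the nose and the plate centre, with rest yaw 0.2126. Next I look at the key.

Scaled: -48 mm is -0.96, -2 mm is -0.04.

```bash
echo '{"rows": [[-0.04, -0.96, 0, 0, 0, 0, 85], [-0.04, -0.96, 0, 0, 0, 0, 85], [-0.04, -0.96, 0, 0, 0, 0, 85], [-0.04, -0.96, 0, 0, 0, 0, 85], [-0.04, -0.96, 0, 0, 0, 0, 85], [-0.04, -0.96, 0, 0, 0, 0, 85], [-0.04, -0.96, 0, 0, 0, 0, 85], [-0.04, -0.96, 0, 0, 0, 0, 85], [0, 0, 0, 0, 0, 0, 85], [0, 0, 0, 0, 0, 0, 85]]}' | python3 nudge.py
python3 snap.py w2
python3 - <<'E'
from h import *
im=cv2.imread('pics/w2.png'); a=np.load('pics/w2.npy'); st=dict(eef_pos=a[:3],tool_rot=a[3:])
p=proj('wrist',[[474,347,22],[595,365,4]],st);print(p)
cv2.imwrite('pics/c2.png',cv2.resize(im[60:260,150:350],None,fx=3,fy=3,interpolation=cv2.INTER_CUBIC))
E
```

```text
clock: 2.85
eef_pos: [451.4, 341.0, 231.1]
tool_rot: [3.141, 0.0, 0.194]
force: [0.1, -1.6, 0.0]
width: 85.0
gripper_force: 0.0
[451.36052102 341.04182911 231.11514103] [3.14112167e+00 3.39549498e-04 1.93772253e-01] [-0.7   0.51  0.    1.76 -0.    0.88 -2.07]
[[255.13534801 147.0371701 ]
 [259.82144698  47.69056531]]
```

View pics/c2.png

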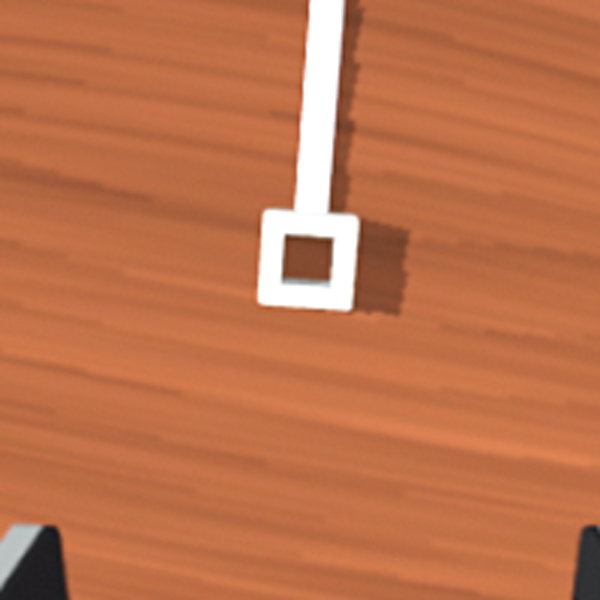

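The hub corners are at about (264,210), (358,216), (352,310) and (259,304) in the crop, with the bar going up.

Run:
```python
from h import *
im=cv2.imread('pics/w2.png'); a=np.load('pics/w2.npy'); st=dict(eef_pos=a[:3],tool_rot=a[3:])
w=cv2.inRange(cv2.cvtColor(im,cv2.COLOR_BGR2HSV),(0,0,170),(180,60,255)); w[190:]=0; w[:,:200]=0; w[:,320:]=0; w[:20]=0
ys,xs=np.nonzero(w); hub=[]
c=max(cv2.findContours(w,0,1)[0],key=cv2.contourArea); m=cv2.drawContours(np.zeros_like(w),[c],-1,255,-1)
o=cv2.morphologyEx(m,cv2.MORPH_OPEN,np.ones((19,19),np.uint8))
hc=max(cv2.findContours(o,0,1)[0],key=cv2.contourArea)[:,0]
r=cv2.minAreaRect(on('wrist',hc,22,st)[:,:2].astype(np.float32)); print('hub',r)
bar=m.copy(); bar[126:]=0
P=on('wrist',np.argwhere(bar)[:,::-1],8,st)[:,:2].astype(np.float32)
vx,vy,x,y=cv2.fitLine(P,cv2.DIST_L2,0,.01,.01).ravel(); k=np.arctan2(vy,vx); k=k if vx>0 else k-np.sign(k)*np.pi
h=np.array(r[0]); n=np.array([-np.sin(k),np.cos(k)]); print('bar yaw',k,'offset',n@(h-[x,y]),'len',((P-h)@[np.cos(k),np.sin(k)]).max())
s=[np.cos(k)*np.cos(0)]
delta([h[0],h[1],40],k)
```

```text
hub ((475.08251953125, 350.4491882324219), (37.156646728515625, 36.90886306762695), 10.910828590393066)
bar yaw 0.11911541 offset -0.3853811003291412 len 127.36015312893323
delta [ 24.7  -6.7 191.2] now [452.1 339.4 231.2] [3.1402e+00 2.0000e-04 1.9090e-01] t 2.9
rotvec [0.0014 0.0002 0.0718]
```

Scaled: 45 mm is 0.9, 25 mm is 0.5, 0.072 rad / 2 = 0.036.

```bash
echo '{"rows": [[0.49, -0.14, 0, 0, 0, 0.036, 85], [0, 0, 0.9, 0, 0, 0, 85], [0, 0, 0.9, 0, 0, 0, 85], [0, 0, 0.9, 0, 0, 0, 85], [0, 0, 0.9, 0, 0, 0, 85], [0, 0, 0.5, 0, 0, 0, 85], [0, 0, 0, 0, 0, 0, 85], [0, 0, 0, 0, 0, 0, 85]]}' | python3 nudge.py; python3 -c "
from h import *;delta([475.1,350.4,4],0.119)"
```

```text
clock: 3.7
eef_pos: [475.5, 350.9, 26.8]
tool_rot: [3.141, -0.0, 0.117]
force: [-0.0, 0.3, 0.1]
width: 85.1
gripper_force: 0.0
delta [-0.5  0.4 22.8] now [475.5 350.9  26.8] [ 3.1407e+00 -4.0000e-04  1.1720e-01] t 3.7
rotvec [ 0.0009 -0.0004 -0.0018]
```

Scaled: 23 mm is 0.46.

```bash
echo '{"rows": [[0, 0, 0.46, 0, 0, 0, 85], [0, 0, 0, 0, 0, 0, 60], [0, 0, 0, 0, 0, 0, 30], [0, 0, 0, 0, 0, 0, 20], [0, 0, 0, 0, 0, 0, 20], [0, 0, 0, 0, 0, 0, 20], [0, 0, 0, 0, 0, 0, 20], [0, 0, 0, 0, 0, 0, 20], [0, 0, 0, 0, 0, 0, 20], [0, 0, 0, 0, 0, 0, 20]]}' | python3 nudge.py
```

```text
clock: 4.7
eef_pos: [475.4, 353.0, 5.3]
tool_rot: [-3.141, -0.002, 0.119]
force: [-0.6, -1.8, 7.2]
width: 34.2
gripper_force: 60.7
```

Scaled: -45 mm is -0.9, -40 mm is -0.8.

```bash
echo '{"rows": [[0, 0, -0.4, 0, 0, 0, 20], [0, 0, -0.8, 0, 0, 0, 20], [0, 0, -0.9, 0, 0, 0, 20], [0, 0, -0.9, 0, 0, 0, 20], [0, 0, -0.9, 0, 0, 0, 20], [0, 0, 0, 0, 0, 0, 20]]}' | python3 nudge.py && echo '{"rows": [[0.12, 0.9, 0, 0, 0, 0, 20], [0.12, 0.9, 0, 0, 0, 0, 20], [0.12, 0.9, 0, 0, 0, 0, 20], [0.12, 0.9, 0, 0, 0, 0, 20], [0.12, 0.9, 0, 0, 0, 0, 20], [0.12, 0.9, 0, 0, 0, 0, 20], [0.12, 0.9, 0, 0, 0, 0, 20], [0.12, 0.9, 0, 0, 0, 0, 20], [0, 0.632, 0, 0, 0, 0, 20], [0, 0, 0, 0, 0, 0, 20]]}' | python3 nudge.py && echo '{"rows": [[0, 0, 0, 0, 0, -0.0695, 20], [0, 0, 0, 0, 0, -0.0695, 20], [0, 0, 0, 0, 0, -0.0695, 20], [0, 0, 0, 0, 0, -0.0695, 20], [0, 0, 0, 0, 0, -0.0695, 20], [0, 0, 0, 0, 0, -0.0695, 20], [0, 0, 0, 0, 0, -0.0695, 20], [0, 0, 0, 0, 0, -0.0695, 20], [0, 0, 0, 0, 0, -0.0695, 20], [0, 0, 0, 0, 0, -0.0695, 20], [0, 0, 0, 0, 0, -0.0695, 20], [0, 0, 0, 0, 0, -0.0695, 20]]}' | python3 nudge.py; echo '{"rows": [[0, 0, 0, 0, 0, 0, 20], [0, 0, 0, 0, 0, 0, 20]]}' | python3 nudge.py; python3 snap.py w3;python3 -c "
from h import *;delta([570.2,-32.4,80],1.783)"
```

```text
clock: 5.3
eef_pos: [477.8, 355.2, 205.7]
tool_rot: [-3.134, -0.012, 0.12]
force: [1.1, 0.7, -1.5]
width: 34.5
gripper_force: 60.3
clock: 6.3
eef_pos: [568.3, -37.8, 197.9]
tool_rot: [3.137, 0.001, 0.111]
force: [0.4, 0.1, -2.3]
width: 35.1
gripper_force: 60.4
clock: 7.5
eef_pos: [568.0, -29.7, 198.0]
tool_rot: [-3.141, -0.0, 1.794]
force: [-0.1, -0.5, -3.0]
width: 34.5
gripper_force: 60.5
clock: 7.7
eef_pos: [568.2, -30.1, 198.0]
tool_rot: [-3.141, -0.0, 1.785]
force: [0.2, -1.1, -1.8]
width: 34.6
gripper_force: 60.5
[568.23786895 -30.06757772 198.04771433] [-3.14091110e+00 -4.26648261e-04  1.78497558e+00] [ 0.3   0.59 -0.46  1.78  0.33  0.86 -0.1 ]
delta [ -2.6   1.4 118.1] now [568.4 -30.2 198.1] [-3.1411e+00 -2.0000e-04  1.7852e+00] t 7.75
rotvec [-0.0005 -0.0002  0.0022]
```

View pics/w3_v.png

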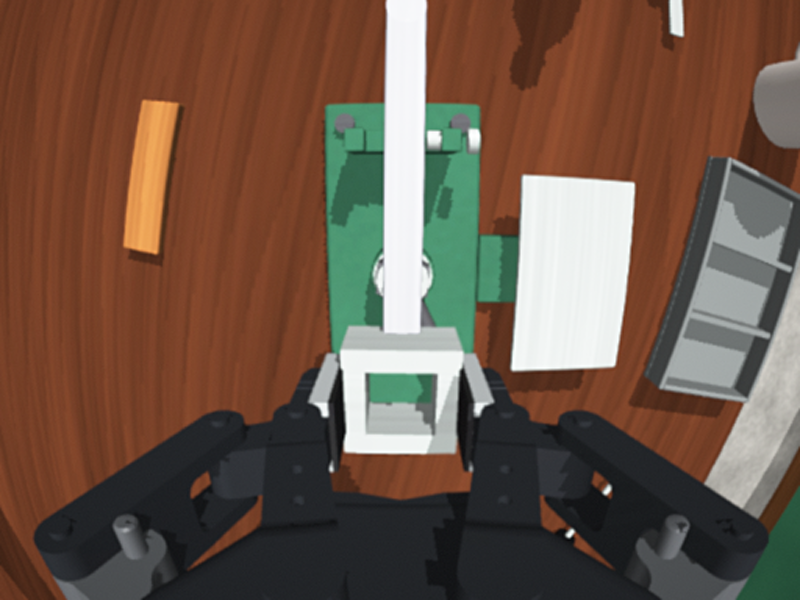

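The key is held square. The hub's top face has corners (343,350), (462,350), (457,453) and (345,453); the bar runs straight up and is centred at x≈403–406. Now for its offset in the tool frame.

Run:
```python
from h import *
a=np.load('pics/w3.npy'); st=dict(eef_pos=a[:3],tool_rot=a[3:]); Rt=R.from_euler('xyz',a[3:]).as_matrix(); K=1.5625
z=a[2]-4.5
for n,uv,h in(('hub',[[343,350],[462,350],[457,453],[345,453]],22),('hole',[[366,373],[436,373],[434,432],[368,434]],22),('bar',[[384,331],[421,331],[388,20],[425,20]],8)):
    P=on('wrist',np.array(uv)/K,z+h,st); p=(P-a[:3])@Rt; print(n,p.round(1).tolist(),p.mean(0).round(2))
```

```text
hub [[17.6, -16.7, -17.5], [17.6, 17.6, -17.5], [-18.3, 18.0, -17.5], [-18.3, -17.9, -17.5]] [ -0.34   0.25 -17.5 ]
hole [[10.4, -10.2, -17.5], [10.4, 10.3, -17.5], [-10.0, 10.3, -17.5], [-10.8, -10.2, -17.5]] [ -0.02   0.02 -17.5 ]
bar [[18.5, -5.3, -3.5], [18.5, 6.3, -3.5], [114.4, -3.8, -3.4], [114.5, 7.1, -3.5]] [66.47  1.07 -3.47]
```

Scaled: 40 mm is 0.8, -2.5 mm is -0.05, -0.005 rad / 2 = -0.0025.

```bash
echo '{"rows": [[-0.05, 0.028, 0.7, 0, 0, -0.0025, 20], [0, 0, 0.8, 0, 0, 0, 20], [0, 0, 0.76, 0, 0, 0, 20], [0, 0, 0, 0, 0, 0, 20], [0, 0, 0, 0, 0, 0, 20], [0, 0, 0, 0, 0, 0, 20]]}' | python3 nudge.py; python3 snap.py w4;python3 -c "
from h import *;delta([570.2,-32.4,85],1.79)"
```

```text
clock: 8.35
eef_pos: [572.3, -32.1, 87.4]
tool_rot: [3.138, 0.001, 1.792]
force: [0.1, 0.6, -1.7]
width: 34.7
gripper_force: 60.6
[572.3339052  -32.14570351  87.40477927] [3.13787131e+00 7.28339958e-04 1.79236093e+00] [ 0.25  0.74 -0.37  1.85  0.43  0.63 -0.17]
delta [ 0.4 -2.2  2.6] now [572.4 -32.3  87.6] [3.1375e+00 9.0000e-04 1.7924e+00] t 8.4
rotvec [0.0041 0.0009 0.0024]
```

View pics/w4_v.png

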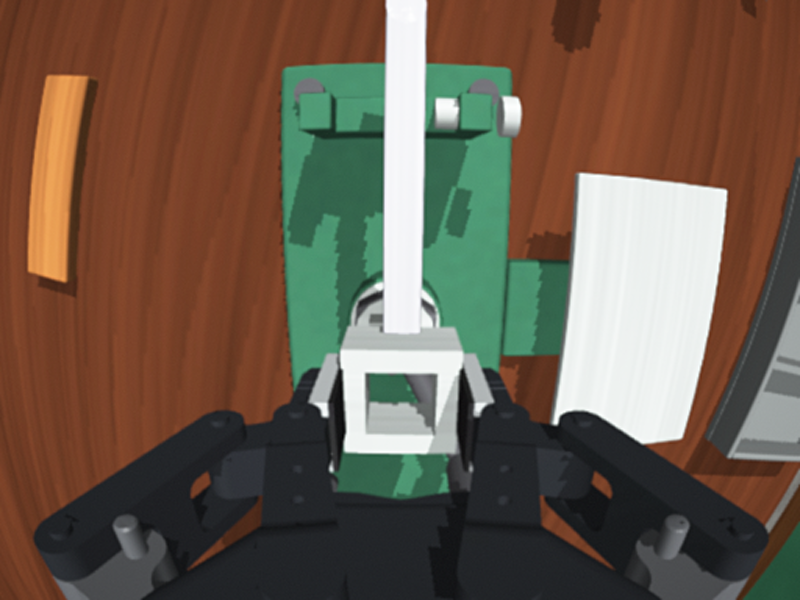

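The key hangs over the screw. The shoulder disc edges are at x≈353 and 438 (row 310), and the post inner edges at x≈332 and 460 (row 110). The stop bolt tip is at x≈435 and the plate's sides at about x=284 and x=509.

Run:
```python
from h import *
a=np.load('pics/w4.npy'); st=dict(eef_pos=a[:3],tool_rot=a[3:]); Rt=R.from_euler('xyz',a[3:]).as_matrix(); K=1.5625
for n,uv,h in(('shoulder',[[353,315],[438,315]],48),('posts',[[332,96],[460,96]],62),('plate edges',[[286,200],[509,200]],12),('bolt tip',[[435,112]],52)):
    P=on('wrist',np.array(uv)/K,h,st); p=(P-a[:3])@Rt; print(n,p.round(1).tolist(),p.mean(0).round(2))
c=np.array([570.2,-32.4,48]);print(((c-a[:3])@Rt).round(2), 'posts expected',((c+[-.211*90,.9775*90,14]-a[:3])@Rt).round(1))
delta([0,0,0])
```

```text
shoulder [[10.1, -19.6, 39.3], [10.1, 15.2, 39.5]] [10.12 -2.16 39.39]
posts [[95.6, -24.4, 25.2], [95.5, 21.0, 25.4]] [95.57 -1.73 25.33]
plate edges [[55.4, -54.2, 75.2], [55.3, 51.2, 75.6]] [55.39 -1.53 75.36]
bolt tip [[90.7, 12.8, 35.4]] [90.68 12.78 35.39]
[ 0.25 -2.28 39.4 ] posts expected [90.2 -1.4 25.3]
delta [ 157.4 -551.6   85.2] now [572.4 -32.3  87.6] [3.1375e+00 9.0000e-04 1.7924e+00] t 8.4
```

Scaled: 9 mm is 0.18, -2.1 mm is -0.042, 0.004 rad / 2 = 0.002.

```bash
echo '{"rows": [[0.006, -0.042, 0, 0.002, 0, 0, 20], [0, 0, 0.18, 0, 0, 0, 20], [0, 0, 0.18, 0, 0, 0, 20], [0, 0, 0, 0, 0, 0, 20], [0, 0, 0, 0, 0, 0, 20]]}' | python3 nudge.py; python3 -c "
from h import *;delta([570.2,-32.4,52.5],1.79)"
```

```text
clock: 8.9
eef_pos: [568.0, -32.7, 66.8]
tool_rot: [-3.136, -0.0, 1.793]
force: [0.5, -0.0, -2.1]
width: 34.6
gripper_force: 60.6
delta [-0.2  2.3 14.3] now [568.  -32.7  66.8] [-3.1365e+00 -3.0000e-04  1.7928e+00] t 8.9
rotvec [-0.0051 -0.0002  0.0028]
```

Scaled: 1 mm is 0.02, -0.003 rad / 2 = -0.0015.

```bash
echo '{"rows": [[0, 0, 0, 0, 0, 0, 20], [0, 0, 0, 0, 0, 0, 20], [0, 0, 0, 0, 0, 0, 20]]}' | python3 nudge.py; echo '{"rows": [[0, 0.02, 0, -0.0015, 0, 0, 20], [0, 0, 0, 0, 0, 0, 20], [0, 0, 0, 0, 0, 0, 20]]}' | python3 nudge.py;python3 -c "
from h import *;delta([570.2,-32.4,52.5],1.79)"
```

```text
clock: 9.2
eef_pos: [568.4, -32.8, 67.4]
tool_rot: [-3.138, 0.0, 1.793]
force: [0.2, -0.1, -1.0]
width: 34.5
gripper_force: 60.6
clock: 9.5
eef_pos: [569.4, -32.5, 67.4]
tool_rot: [-3.141, 0.0, 1.793]
force: [1.2, 0.3, -1.1]
width: 34.7
gripper_force: 60.6
delta [-0.1  0.8 14.9] now [569.4 -32.5  67.4] [-3.1407  0.      1.7928] t 9.5
rotvec [-0.0009  0.      0.0028]
```

Scaled: 3 mm is 0.06, 0.8 mm is 0.016.

```bash
echo '{"rows": [[0, 0.016, 0.06, 0, 0, 0, 20], [0, 0, 0.06, 0, 0, 0, 20], [0, 0, 0.06, 0, 0, 0, 20], [0, 0, 0, 0, 0, 0, 20], [0, 0, 0, 0, 0, 0, 20]]}' | python3 nudge.py;echo '{"rows": [[0, 0, 0.06, 0, 0, 0, 20], [0, 0, 0.04, 0, 0, 0, 20], [0, 0, 0, 0, 0, 0, 20], [0, 0, 0, 0, 0, 0, 20]]}' | python3 nudge.py; python3 -c "
from h import *;delta([570.2,-32.4,52.5],1.79)"
```

```text
clock: 10.0
eef_pos: [569.9, -31.8, 57.9]
tool_rot: [-3.14, -0.001, 1.793]
force: [-0.6, 2.8, -3.0]
width: 34.9
gripper_force: 60.5
clock: 10.4
eef_pos: [570.3, -31.8, 53.3]
tool_rot: [-3.141, -0.001, 1.793]
force: [-0.9, 3.5, -1.3]
width: 34.2
gripper_force: 60.7
delta [-0.6 -0.2  0.8] now [570.3 -31.8  53.3] [-3.1410e+00 -6.0000e-04  1.7932e+00] t 10.4
rotvec [-0.0006 -0.0006  0.0032]
```

Scaled: 1.2 mm is 0.024, 0.8 mm is 0.016.

```bash
echo '{"rows": [[-0.01, 0, 0.024, 0, 0, 0, 20], [0, 0, 0.016, 0, 0, 0, 20], [0, 0, 0, 0, 0, 0, 20], [0, 0, 0, 0, 0, 0, 20]]}' | python3 nudge.py
```

```text
clock: 10.8
eef_pos: [570.3, -31.8, 53.2]
tool_rot: [-3.141, -0.0, 1.793]
force: [-5.6, 5.4, 15.5]
width: 34.7
gripper_force: 62.7
```

Scaled: -45 mm is -0.9, -40 mm is -0.8.

```bash
echo '{"rows": [[0, 0, -0.03, 0, 0, 0, 20], [0, 0, 0, 0, 0, 0, 30], [0, 0, 0, 0, 0, 0, 45], [0, 0, 0, 0, 0, 0, 60], [0, 0, 0, 0, 0, 0, 60], [0, 0, 0, 0, 0, 0, 60], [0, 0, -0.4, 0, 0, 0, 60], [0, 0, -0.9, 0, 0, 0, 60], [0, 0, -0.9, 0, 0, 0, 60], [-0.6, 0, -0.6, 0, 0, 0, 60], [-0.8, 0, 0, 0, 0, 0, 60], [0, 0, 0, 0, 0, 0, 60]]}' | python3 nudge.py; python3 snap.py w5
```

```text
clock: 12.0
eef_pos: [586.9, -109.4, 193.7]
tool_rot: [3.141, 0.006, 1.783]
force: [-0.0, -1.5, -0.6]
width: 60.0
gripper_force: 0.0
[ 586.87869489 -109.36243619  193.69228106] [3.14129641 0.0063171  1.78339235] [ 0.42  0.63 -0.46  1.71  0.35  0.89  0.03]
```

View pics/w5_v.png

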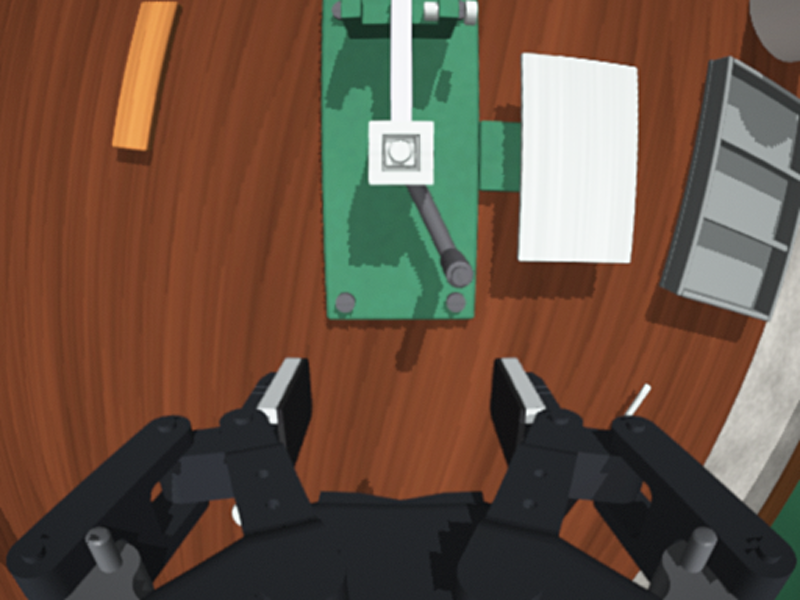

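The key is seated with its hole over the head (centre ≈ (401,152)) and the bar running between the posts. The handle top is at (459,273).

Run:
```python
from h import *
a=np.load('pics/w5.npy'); st=dict(eef_pos=a[:3],tool_rot=a[3:]); K=1.5625
h=on('wrist',[np.array([459,273])/K],90,st)[0]; hub=on('wrist',[np.array([401,152.5])/K],70,st)[0]
print(h,hub)
c=np.array([570.2,-32.4]); v=h[:2]-c; th=np.arctan2(v[1],v[0]); print(np.linalg.norm(v),th, 'nut+screw',-(th-.2126)-np.pi/4)
p=c+75*np.array([np.cos(th),np.sin(th)]); print(p)
# tool x radial outward..: yaw so tool y tangential => tool x along +-radial
for yaw in(th,th+np.pi): delta([p[0],p[1],150],yaw)
```

```text
[615.13833128 -90.09605503  90.        ] [570.6673886  -33.18804194  70.        ]
73.1319928888516 -0.9090664540306753 nut+screw 0.33626829063322705
[616.286189   -91.56978269]
delta [ 7.4 32.8 42.9] now [ 585.9 -105.6  192.9] [-3.1405e+00  2.7000e-03  1.7862e+00] t 12.05
rotvec [3.3000e-03 2.3000e-03 2.6953e+00]
delta [ 7.4 32.8 42.9] now [ 585.9 -105.6  192.9] [-3.1405e+00  2.7000e-03  1.7862e+00] t 12.05
rotvec [-0.0017  0.0024 -0.4463]
```

Scaled: 40 mm is 0.8, 32.8 mm is 0.656, -0.149 rad / 2 = -0.0745.

```bash
echo '{"rows": [[0.148, 0.656, 0, 0, 0, -0.0745, 44], [0, 0, 0, 0, 0, -0.0745, 44], [0, 0, 0, 0, 0, -0.074, 44], [0, 0, 0.8, 0, 0, 0, 44], [0, 0, 0.6, 0, 0, 0, 44], [0, 0, 0, 0, 0, 0, 44], [0, 0, 0, 0, 0, 0, 44], [0, 0, 0, 0, 0, 0, 44]]}' | python3 nudge.py; python3 snap.py w6; python3 -c "
from h import *;delta([616.3,-91.6,57],2.232)"
```

```text
clock: 12.85
eef_pos: [617.4, -86.0, 124.4]
tool_rot: [3.14, 0.001, 2.239]
force: [-0.1, 1.1, 0.1]
width: 44.4
gripper_force: 0.0
[617.35915453 -85.9703081  124.43374095] [3.14019248e+00 1.07762850e-03 2.23931641e+00] [ 0.41  0.77 -0.53  1.68  0.5   0.83  0.32]
delta [-3.5 -4.3 67.6] now [617.4 -86.2 124.6] [3.1401e+00 1.5000e-03 2.2391e+00] t 12.9
rotvec [0.0015 0.0015 0.0071]
```

View pics/w6_v.png

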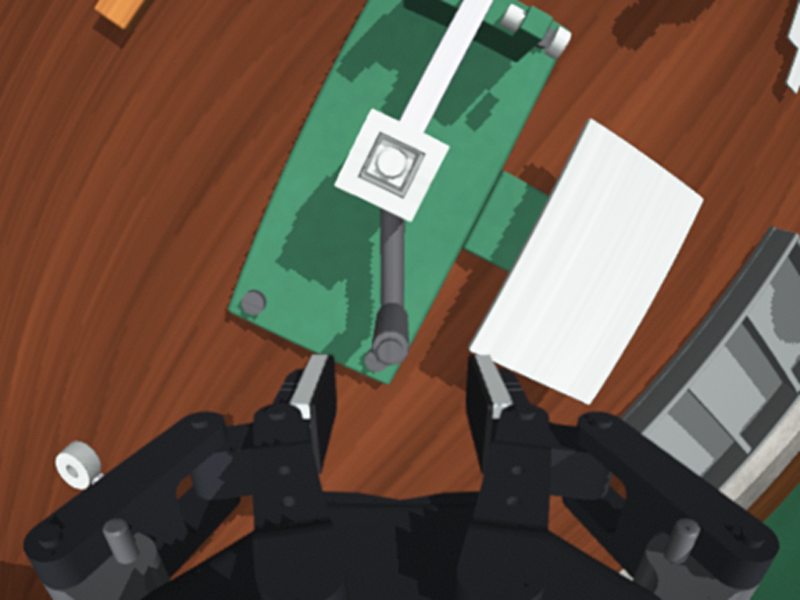

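The handle top (390,348) lies between the fingers, with the lever pointing straight up the picture to the hub, so the alignment is good.

Scaled: 25 mm is 0.5, -4.3 mm is -0.086.

```bash
echo '{"rows": [[-0.07, -0.086, 0, 0, 0, 0, 44], [0, 0, 0.5, 0, 0, 0, 44], [0, 0, 0.5, 0, 0, 0, 44], [0, 0, 0.34, 0, 0, 0, 44], [0, 0, 0, 0, 0, 0, 36], [0, 0, 0, 0, 0, 0, 30], [0, 0, 0, 0, 0, 0, 30], [0, 0, 0, 0, 0, 0, 30]]}' | python3 nudge.py
cat > f.py <<'E'
from h import *
import sys
F=[]
s=ctrl.read_state(); F.append(s['force'])
for i in range(int(sys.argv[1])): camrig.get_image('top'); s=ctrl.read_state(); F.append(s['force'])
F=np.array(F); f=F.mean(0); c=np.array([570.2,-32.4]); v=s['eef_pos'][:2]-c; r=np.linalg.norm(v); u=v/r; t=np.array([u[1],-u[0]])
print('f',f.round(2),'sd',F.std(0).round(2),'radial',(f[:2]@u).round(2),'pull',(-f[:2]@t).round(2),'r',r.round(1),'th',np.arctan2(v[1],v[0]).round(3),'pos',s['eef_pos'].round(1),'rot',s['tool_rot'].round(3),'t',s['clock'],'w',s['width'].round(1))
E
python3 f.py 5
```

```text
clock: 13.7
eef_pos: [615.8, -92.1, 57.0]
tool_rot: [3.141, 0.001, 2.239]
force: [-0.2, 0.4, -0.0]
width: 30.0
gripper_force: 0.0Traceback (most recent call last):
  File "f.py", line 7, in <module>
    print('f',f.round(2),'sd',F.std(0).round(2),'radial',(f[:2]@u).round(2),'pull',(-f[:2]@t).round(2),'r',r.round(1),'th',np.arctan2(v[1],v[0]).round(3),'pos',s['eef_pos'].round(1),'rot',s['tool_rot'].round(3),'t',s['clock'],'w',s['width'].round(1))
                                                                                                                                                                                                                                      ^^^^^^^^^^^^^^^^
AttributeError: 'float' object has no attribute 'round'
```

Scaled: -4.5 mm is -0.09, 0.15 mm is 0.003, 0.06 rad / 2 = 0.03.

```bash
sed -i "s/s\['width'\].round(1)/round(s['width'],1)/" f.py; python3 f.py 3; echo '{"rows": [[0.003, -0.09, 0, 0, 0, 0.03, 30], [0.003, -0.09, 0, 0, 0, 0.03, 30], [0.003, -0.09, 0, 0, 0, 0.03, 30], [0.003, -0.09, 0, 0, 0, 0.03, 30], [0.003, -0.09, 0, 0, 0, 0.03, 30], [0.003, -0.09, 0, 0, 0, 0.03, 30]]}' | python3 nudge.py; python3 f.py 1;  echo '{"rows": [[0.003, -0.09, 0, 0, 0, 0.03, 30], [0.003, -0.09, 0, 0, 0, 0.03, 30], [0.003, -0.09, 0, 0, 0, 0.03, 30], [0.003, -0.09, 0, 0, 0, 0.03, 30], [0.003, -0.09, 0, 0, 0, 0.03, 30], [0, 0, 0, 0, 0, 0, 30]]}' | python3 nudge.py; python3 f.py 2
```

```text
f [-0.1   0.11 -0.16] sd [0.36 0.29 0.64] radial -0.15 pull -0.02 r 74.6 th -0.929 pos [614.9 -92.1  55.9] rot [-3.141 -0.     2.239] t 14.1 w 30.0
clock: 14.7
eef_pos: [592.1, -103.9, 55.9]
tool_rot: [3.14, -0.001, 1.877]
force: [1.7, 1.2, -1.5]
width: 29.9
gripper_force: 1.3
f [ 1.52  1.2  -1.48] sd [0.13 0.04 0.01] radial -0.72 pull 1.8 r 74.9 th -1.285 pos [ 591.3 -104.3   55.9] rot [ 3.141 -0.     1.875] t 14.75 w 30.2
clock: 15.35
eef_pos: [569.3, -107.9, 56.0]
tool_rot: [-3.142, 0.0, 1.58]
force: [0.7, 0.5, -1.6]
width: 30.1
gripper_force: 0.5
f [ 0.94  0.11 -0.49] sd [0.23 0.31 0.81] radial -0.12 pull 0.94 r 75.5 th -1.583 pos [ 569.3 -107.9   56. ] rot [-3.141  0.     1.581] t 15.45 w 29.8
```

Units first: shifts go in shares of 50 mm and turns go in shares of 2 rad. So -4.5 mm is -0.09, -3 mm is -0.06, 0.06 rad / 2 = 0.03.

```bash
echo '{"rows": [[0.0024, -0.09, 0, 0, 0, 0.03, 30], [0.0024, -0.09, 0, 0, 0, 0.03, 30], [0.0024, -0.09, 0, 0, 0, 0.03, 30], [0.0024, -0.09, 0, 0, 0, 0.03, 30], [0.002, -0.06, 0, 0, 0, 0.02, 30]]}' | python3 nudge.py; python3 f.py 1;  echo '{"rows": [[0.0006, -0.04, 0, 0, 0, 0.0135, 30], [0.0006, -0.04, 0, 0, 0, 0.0135, 30], [0, 0, 0, 0, 0, 0, 30]]}' | python3 nudge.py; python3 f.py 1
```

```text
clock: 15.95
eef_pos: [548.9, -105.4, 56.0]
tool_rot: [3.141, 0.0, 1.298]
force: [2.4, -0.4, -1.0]
width: 30.1
gripper_force: 1.3
f [ 2.18  0.08 -0.71] sd [0.21 0.5  0.32] radial -0.71 pull 2.07 r 76.1 th -1.863 pos [ 548.3 -105.3   56. ] rot [-3.141  0.     1.297] t 16.0 w 30.1
clock: 16.3
eef_pos: [544.3, -104.2, 55.9]
tool_rot: [-3.141, 0.001, 1.244]
force: [2.3, -0.8, -0.6]
width: 30.0
gripper_force: 1.0
f [ 2.05 -0.75 -0.13] sd [0.21 0.05 0.49] radial 0.01 pull 2.19 r 76.3 th -1.917 pos [ 544.3 -104.2   55.9] rot [-3.141e+00  1.000e-03  1.245e+00] t 16.35 w 29.9
```

Scaled: -1 mm is -0.02, -0.5 mm is -0.01, 0.013 rad / 2 = 0.0065.

```bash
for i in 1 2 3; do echo '{"rows": [[0.0008, -0.02, 0, 0, 0, 0.0065, 30], [0.0008, -0.02, 0, 0, 0, 0.0065, 30], [0.0008, -0.01, 0, 0, 0, 0.0035, 30], [0, 0, 0, 0, 0, 0, 30]]}' | python3 nudge.py >/dev/null; python3 f.py 1; done
```

```text
f [ 1.42 -1.11  0.85] sd [0.   0.09 0.29] radial 0.51 pull 1.73 r 76.3 th -1.95 pos [ 542.  -103.3   55.9] rot [-3.141e+00  1.000e-03  1.212e+00] t 16.8 w 29.8
f [ 2.34 -1.59  0.73] sd [0.23 0.05 0.32] radial 0.52 pull 2.79 r 76.3 th -1.984 pos [ 539.6 -102.3   55.9] rot [-3.141e+00  1.000e-03  1.179e+00] t 17.25 w 29.8
f [ 1.91 -1.64  1.74] sd [0.11 0.15 0.16] radial 0.66 pull 2.44 r 76.1 th -2.017 pos [ 537.3 -101.1   55.9] rot [-3.141e+00  1.000e-03  1.146e+00] t 17.7 w 30.1
```

Scaled: -0.8 mm is -0.016, -0.7 mm is -0.014, 0.01 rad / 2 = 0.005.

```bash
echo '{"rows": [[0, -0.016, 0, 0, 0, 0.005, 30], [0, -0.014, 0, 0, 0, 0.005, 30], [0, 0, 0, 0, 0, 0, 30]]}' | python3 nudge.py >/dev/null; python3 f.py 1; echo '{"rows": [[0, -0.016, 0, 0, 0, 0.005, 30], [0, -0.014, 0, 0, 0, 0.005, 30], [0, 0, 0, 0, 0, 0, 30]]}' | python3 nudge.py >/dev/null; python3 f.py 1
```

```text
f [ 2.1  -1.06  1.48] sd [0.5  0.23 0.71] radial 0.0 pull 2.35 r 76.1 th -2.037 pos [ 536.  -100.4   55.9] rot [-3.141e+00  1.000e-03  1.126e+00] t 18.05 w 29.6
f [ 1.92 -1.37  1.25] sd [0.07 0.21 0.08] radial 0.32 pull 2.34 r 76.1 th -2.057 pos [534.7 -99.7  55.9] rot [-3.141e+00  1.000e-03  1.106e+00] t 18.4 w 30.2
```

Scaled: -0.8 mm is -0.016, -0.7 mm is -0.014, 0.01 rad / 2 = 0.005.

```bash
echo '{"rows": [[0, -0.016, 0, 0, 0, 0.005, 30], [0, -0.014, 0, 0, 0, 0.005, 30], [0, 0, 0, 0, 0, 0, 30]]}' | python3 nudge.py >/dev/null; python3 f.py 1; echo '{"rows": [[0, -0.016, 0, 0, 0, 0.005, 30], [0, -0.014, 0, 0, 0, 0.005, 30], [0, 0, 0, 0, 0, 0, 30]]}' | python3 nudge.py >/dev/null; python3 f.py 1
```

```text
f [ 2.1  -0.93  1.37] sd [0.42 0.5  0.68] radial -0.21 pull 2.29 r 76.2 th -2.076 pos [533.3 -99.1  55.9] rot [-3.141e+00  1.000e-03  1.086e+00] t 18.75 w 30.3
f [ 2.72 -0.75  1.24] sd [0.3  0.27 0.4 ] radial -0.71 pull 2.73 r 76.2 th -2.095 pos [532.1 -98.4  55.9] rot [-3.141e+00  1.000e-03  1.066e+00] t 19.1 w 29.6
```

Scaled: -0.8 mm is -0.016, -0.4 mm is -0.008, 0.01 rad / 2 = 0.005.

```bash
echo '{"rows": [[0, -0.016, 0, 0, 0, 0.005, 30], [0, -0.008, 0, 0, 0, 0.0025, 30], [0, 0, 0, 0, 0, 0, 30]]}' | python3 nudge.py >/dev/null; python3 f.py 1
```

```text
f [ 4.04 -1.99 -0.1 ] sd [0.18 0.93 0.34] radial -0.34 pull 4.49 r 76.2 th -2.104 pos [531.5 -98.   55.9] rot [3.142 0.    1.051] t 19.45 w 30.0
```

Scaled: -0.7 mm is -0.014, 0.005 rad / 2 = 0.0025.

```bash
echo '{"rows": [[0, -0.014, 0, 0, 0, 0.0025, 30], [0, 0, 0, 0, 0, 0, 30]]}' | python3 nudge.py >/dev/null; python3 f.py 3
```

```text
f [ 4.5  -2.31  0.15] sd [0.33 0.29 0.31] radial -0.34 pull 5.05 r 76.2 th -2.111 pos [531.  -97.8  55.9] rot [3.141 0.    1.045] t 19.8 w 30.1
```

Scaled: -0.8 mm is -0.016, 0.005 rad / 2 = 0.0025.

```bash
echo '{"rows": [[0, -0.016, 0, 0, 0, 0.0025, 30], [0, 0, 0, 0, 0, 0, 30]]}' | python3 nudge.py >/dev/null; python3 f.py 2
```

```text
f [ 5.77 -2.95 -1.27] sd [0.43 0.57 0.37] radial -0.48 pull 6.46 r 76.2 th -2.117 pos [530.6 -97.5  56. ] rot [3.141 0.    1.04 ] t 20.1 w 30.0
```

Scaled: -0.8 mm is -0.016, 0.005 rad / 2 = 0.0025.

```bash
echo '{"rows": [[0, -0.016, 0, 0, 0, 0.0025, 30], [0, 0, 0, 0, 0, 0, 30]]}' | python3 nudge.py >/dev/null; python3 f.py 2
```

```text
f [ 5.77 -2.84 -1.49] sd [0.15 0.08 0.57] radial -0.6 pull 6.4 r 76.2 th -2.122 pos [530.3 -97.4  56. ] rot [3.14  0.    1.035] t 20.4 w 29.8
```

Scaled: -0.8 mm is -0.016, 0.005 rad / 2 = 0.0025.

```bash
echo '{"rows": [[0, -0.016, 0, 0, 0, 0.0025, 30], [0, 0, 0, 0, 0, 0, 30], [0, 0, 0, 0, 0, 0, 30]]}' | python3 nudge.py >/dev/null; python3 f.py 2
```

```text
f [ 6.21 -3.36 -1.6 ] sd [0.32 0.7  0.34] radial -0.43 pull 7.05 r 76.2 th -2.127 pos [529.9 -97.1  56. ] rot [ 3.139 -0.     1.03 ] t 20.8 w 29.8
```

Scaled: -0.8 mm is -0.016, 0.005 rad / 2 = 0.0025.

```bash
echo '{"rows": [[0, -0.016, 0, 0, 0, 0.0025, 30], [0, 0, 0, 0, 0, 0, 30], [0, 0, 0, 0, 0, 0, 30]]}' | python3 nudge.py >/dev/null; python3 f.py 2
```

```text
f [ 6.7  -3.84 -3.37] sd [0.56 0.59 0.24] radial -0.31 pull 7.72 r 76.2 th -2.132 pos [529.7 -96.9  56. ] rot [ 3.138 -0.     1.025] t 21.2 w 30.4
```

Scaled: -0.8 mm is -0.016, -0.7 mm is -0.014, 0.005 rad / 2 = 0.0025.

```bash
echo '{"rows": [[0, -0.016, 0, 0, 0, 0.0025, 30], [0, -0.014, 0, 0, 0, 0.0025, 30], [0, 0, 0, 0, 0, 0, 30]]}' | python3 nudge.py >/dev/null; python3 f.py 3
```

```text
f [ 8.55 -4.93 -4.59] sd [0.43 0.49 0.27] radial -0.46 pull 9.86 r 76.2 th -2.141 pos [529.1 -96.6  56.1] rot [ 3.137e+00 -1.000e-03  1.015e+00] t 21.65 w 30.1
```

Scaled: -0.8 mm is -0.016, 0.003 rad / 2 = 0.0015.

```bash
echo '{"rows": [[0, -0.016, 0, 0, 0, 0.0015, 30], [0, 0, 0, 0, 0, 0, 30], [0, 0, 0, 0, 0, 0, 30]]}' | python3 nudge.py >/dev/null; python3 f.py 3
```

```text
f [ 9.09 -5.32 -5.06] sd [0.31 0.56 0.35] radial -0.47 pull 10.52 r 76.2 th -2.145 pos [528.8 -96.4  56.1] rot [ 3.136e+00 -1.000e-03  1.011e+00] t 22.1 w 30.2
```

Scaled: -0.8 mm is -0.016.

```bash
echo '{"rows": [[0, -0.016, 0, 0, 0, 0, 30], [0, 0, 0, 0, 0, 0, 30], [0, 0, 0, 0, 0, 0, 30]]}' | python3 nudge.py >/dev/null; python3 f.py 4
```

```text
f [ 9.88 -5.85 -6.05] sd [0.13 0.64 0.34] radial -0.51 pull 11.48 r 76.2 th -2.15 pos [528.5 -96.2  56.1] rot [ 3.136e+00 -1.000e-03  1.011e+00] t 22.6 w 30.3
```

Scaled: -0.5 mm is -0.01.

```bash
echo '{"rows": [[0, -0.01, 0, 0, 0, 0, 30], [0, 0, 0, 0, 0, 0, 30], [0, 0, 0, 0, 0, 0, 30]]}' | python3 nudge.py >/dev/null; python3 f.py 4;  echo '{"rows": [[0, 0, 0, 0, 0, 0, 30], [0, 0, 0, 0, 0, 0, 30], [0, 0, 0, 0, 0, 0, 30], [0, 0, 0, 0, 0, 0, 30], [0, 0, 0, 0, 0, 0, 30]]}' | python3 nudge.py >/dev/null; python3 f.py 4
```

```text
f [10.48 -6.5  -6.26] sd [0.56 0.47 0.34] radial -0.32 pull 12.33 r 76.3 th -2.151 pos [528.4 -96.2  56.2] rot [ 3.135e+00 -1.000e-03  1.011e+00] t 23.1 w 30.0
f [10.12 -6.53 -5.85] sd [0.53 0.11 0.38] radial -0.09 pull 12.05 r 76.2 th -2.152 pos [528.4 -96.1  56.1] rot [ 3.135e+00 -1.000e-03  1.011e+00] t 23.8 w 30.1
```

Scaled: 4 mm is 0.08, 3 mm is 0.06.

```bash
echo '{"rows": [[0, 0.04, 0, 0, 0, 0, 30], [0, 0.06, 0, 0, 0, 0, 30], [0, 0.08, 0, 0, 0, 0, 30], [0, 0.06, 0, 0, 0, 0, 40], [0, 0, 0, 0, 0, 0, 48], [0, 0, 0, 0, 0, 0, 48], [0, 0, 0, 0, 0, 0, 48]]}' | python3 nudge.py; python3 f.py 2
```

```text
clock: 24.5
eef_pos: [534.1, -100.0, 55.7]
tool_rot: [-3.14, 0.001, 1.013]
force: [0.4, -0.4, 0.2]
width: 48.0
gripper_force: 0.0
f [ 0.37 -0.03 -0.14] sd [0.34 0.25 0.38] radial -0.15 pull 0.34 r 76.6 th -2.057 pos [ 534.4 -100.1   55.8] rot [-3.140e+00  1.000e-03  1.013e+00] t 24.6 w 48.1
```

Free of the handle; rise, back off and check.

Scaled: -45 mm is -0.9, -40 mm is -0.8.

```bash
echo '{"rows": [[0, 0, -0.4, 0, 0, 0, 48], [0, 0, -0.8, 0, 0, 0, 48], [0, 0, -0.9, 0, 0, 0, 48], [-0.6, 0, -0.4, 0, 0, 0, 48], [-0.4, 0, -0.3, 0, 0, 0, 48], [0, 0, 0, 0, 0, 0, 48], [0, 0, 0, 0, 0, 0, 48]]}' | python3 nudge.py; python3 snap.py w7
```

```text
clock: 25.3
eef_pos: [508.4, -142.7, 196.1]
tool_rot: [-3.141, 0.0, 1.012]
force: [0.8, 0.4, -0.2]
width: 48.1
gripper_force: 0.0
[ 508.41360047 -142.68405302  196.10070106] [-3.14137327e+00  1.79743952e-04  1.01188617e+00] [ 0.36  0.51 -0.2   1.89  0.14  0.76 -0.48]
```

View pics/w7_v.png

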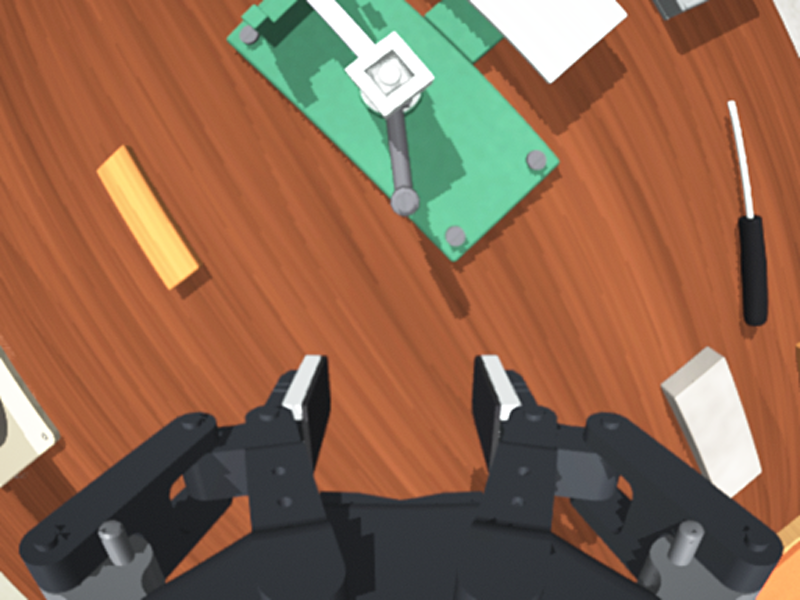

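The last view shows the key still on the head (hub at (390,75)) with its bar in the yoke. The lever is swung round with the handle at (404,200), and the gripper is clear of everything.

```bash
python3 -c "
from cell import ctrl, camrig, order
print(order.finish_job())"
```

```text
the job is handed in; nothing more can be done
None
```

The job is handed in at about 25 s of the 61 s allowed: the square key is down over the screw's head with its bar in the yoke, and the jam nut is home, held for about 1 s at a measured 12 N at the handle (the averaged readings peaked at 12.3 N) and released. The final wrist picture shows the key still on the head; I did not measure the screw's final angle, and the judge's verdict was not shown.

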